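# Shut down the sanding bench

### The job

Sanding is finished, so shut the bench down: press the disc sander's mushroom stop button all the way in so that it stays in, then switch off the dust extractor by pressing down the raised end of its rocker, and after that press the extractor's filter shaker knob all the way down and let it spring back up. All of it is pressing with the closed fingertips; nothing needs gripping. Do not press the sander's start button, and leave the wood, carving and tools lying about undisturbed.

Things in the scene. Friction and masses are not known exactly. Their poses are not given: they have to be found in the camera images.
- sander: Grey bench disc sander, fixed. Origin on the bench under its foot (340 x 240 mm); own x points from operator to motor, y left, z up. Work table: y +-125, x -174 to -34, top z 155 mm; disc guard y +-111, top z 271 mm. On its right (y -205 mm) a black switch box 135 x 80 x 55 mm on a post; its face, 100 to 150 mm up, tilts to the operator (normal = z turned 0.35 rad towards own -x).
- stop_top (a point): Centre of the top of the mushroom stop button: the big black domed head, 40 mm across, the nearer (lower) of the two buttons on the switch box, standing 31 mm proud of the face. Its own z axis points out of the tilted face; it is pressed along -z. The point moves with the button.
- stop_button (a joint): Travel of the stop button in m: 0 = out (sander running, as at the start), 0.008 = fully in. Latching: it takes about 7 N all the way, has no spring, and stays as far in as it was pushed, so push it to its stop.
- start_top (a point): Centre of the top of the start button, the farther (upper) of the two: a small black flush button, 23 mm across, in a steel ring 31 mm across and 9 mm high, 67 mm up the face from the stop button. Leave it alone.
- start_button (a joint): Travel of the start button in m: 0 = out, 0.005 = fully in (springs back).
- extractor: Grey box-shaped dust extractor, fixed, 280 x 340 mm (x, y), flat lid at z 190 mm. Origin on the bench under its middle; own x points away from the robot at yaw 0, y left, z up. On the lid: black bar handle along y at x 45 mm, top at z 231 mm; rocker switch at x -85, y 75 mm; filter shaker at x -70, y -75 mm.
- rocker_near (a point): Point on top of the rocker's near half, 16 mm from the pivot towards the robot (extractor's -x), moving with it. Grey rocker, shallow V, 44 mm long (x), 30 mm wide (y), top at the pivot 6.5 mm above the lid, in a black 4 mm high bezel. As found (on) the far half is level, the near half raised, its end 6.5 mm higher. Press here straight down; it sinks about 5 mm.
- rocker (a joint): Angle of the rocker in rad: 0 = on (near end up, as at the start), 0.30 = fully off (near half down and level, far end up). It takes about 5 N at the near point, has no spring, and stays as far over as it was pushed, so push it to its stop.
- shaker_top (a point): Centre of the top of the filter shaker, a black round knob 52 mm across on a steel stem, top 43 mm above the extractor's lid; pressed straight down. The point moves with the knob.
- shaker (a joint): Travel of the filter shaker in m: 0 = up, 0.016 = fully down, where the knob meets its collar. Spring return: 4.5 N at the top, 12 N at the bottom.
- blank: Loose curved brown wooden blank, glued from segments, about 155 x 55 mm, 24 mm thick, lying on the sander's work table. Origin under its middle. Leave alone.
- sanding_block: Loose cork sanding block 60 x 110 x 38 mm lying on the extractor's lid behind the handle. Origin under its middle. Leave alone.
- gourd: Loose carved dark-wood gourd, 72 mm across, 130 mm tall, standing on the bench. Origin under its middle. Leave alone.
- mallet: Loose round carver's mallet of light wood, standing on its head: head 72 mm across, 207 mm tall with the handle up. Origin under its middle. Leave alone.

How it is judged:
On the way, in this order (a step that is already met when the one before it is completed fails the run):
1. the stop button is pressed in (value of joint stop_button above 0.006 m), for 0.1 s.
2. the extractor's rocker is tipped to off (value of joint rocker above 0.24 rad), for 0.1 s.
3. the filter shaker is pressed right down (value of joint shaker above 0.0135 m), for 0.05 s.
At the end, for the whole second after the job is handed in: The stop button is in (6 of 8 mm or more), the rocker is off (0.24 of 0.30 rad or more), the shaker is back up (within 2 mm), the start button is out, and no loose thing is more than 20 mm from where it began (value of joint stop_button above 0.006 m and value of joint rocker above 0.24 rad and value of joint shaker below 0.002 m and value of joint start_button below 0.0015 m and distance of each of blank, sanding_block, gourd, mallet from where it was at the start of the episode below 0.02 m); the robot touches nothing.
It fails at once if the start button is pressed in (more than 2 mm) (value of joint start_button above 0.002 m).
It fails at once if the extractor is switched off while the sander still runs (value of joint rocker above 0.2 rad and value of joint stop_button below 0.005 m).
It fails at once if the filter shaker is pushed down (more than 5 mm) while the extractor still runs (value of joint shaker above 0.005 m and value of joint rocker below 0.15 rad).
It fails at once if a loose thing is moved, lifted or knocked over (more than 25 mm) (distance of any of blank, sanding_block, gourd, mallet from where it was at the start of the episode above 0.025 m or angle between any of gourd, mallet's own z axis and vertical above 0.4 rad).
It also fails if it takes over 51 s, if anything falls off the work surface, if the arm or the gripper's body presses on something with over 40 N, if the wrist force passes 120 N, or if a joint passes its speed limit or range.

### The arm

A 6-joint arm with a two-finger parallel gripper is mounted at the origin on the work surface. World frame = base frame: x ahead of the robot, y to its left, z up, the work surface at z = 0. Lengths are in m, angles in rad, forces in N, time in s.
With the tool pointing down it reaches from about 0.325 to 1 m from the base axis. Payload 5.1 kg.
Tool frame: the origin (TCP) lies midway between the tips of the shut fingers; the grasp point (between the pads) lies 19 mm behind it; z points along the fingers, y is the line along which they close (so a half turn about z gives the same grasp; the last joint's range is limited). The gripper opens to 85 mm and grips with 20 to 120 N. Pads are 22 mm wide; open, the fingers measure 114 mm over their backs; the gripper's body (76 mm by 85 mm) begins 54 mm behind the grasp point. The pads swing forward as they close: fully open they stand 13 mm farther back than shut.
Start: joints at [-1.302, 0.124, 1.65, -0, 1.367, -0.083], TCP at [0.224, -0.61, 0.231] pointing down, gripper open.
Joint ranges: [-2.61, 2.61], [-1.02, 2.33], [0.03, 2.71], [-1.35, 4.49], [0.32, 2.68], [-2.91, 2.91]. Speed limits (rad/s): [2.57, 2.57, 3.14, 3.14, 3.14, 3.14].

### API

Orientations are given as a rotation vector (axis times angle).
In Python, from workcell import ctrl gives the robot as it stands. The module is installed in compiled form; this text tells all that it offers.
- The arm moves only by the tool step_arm, never from a script. Its argument "commands" is a list of rows, each an object with "offset": the shift along the world's x, y, z in m, a list of three; "dr": the turn, a rotation vector about the world's x, y, z in rad, a list of three. A call has 1 to 20 rows; each row is the pose to reach, as a shift and turn from the pose commanded when the call began; what a row does not reach only later rows make up. A row lasts 1/8 s, in which the tool goes at most 62.5 mm and 10.7 degrees, less where a joint would pass 70% of its speed; a pose out of reach is approached as far as the arm can. A call with a gripper value outside its range is refused whole. "grip" is the finger opening in m, from 0 to 0.0854, set as the call begins (left out, the last holds). The fingers move at their own pace and stop on an object; "grip_force" is the grip in N (left out, the last holds). Time passes only in rows, so rows that repeat a pose let the fingers close. It gives the time, the measured TCP pose, the force, the opening and the grip force at its end, in the units of the state.
- ctrl.sense(): the state, without advancing time (a new reading comes with each control period).
- ctrl.snapshot(name): name is "side" or "top"; returns a dict with "color" (420x560x3 uint8, red, green, blue), "range_z" (420x560 float32, m along the optical axis (not along the pixel's ray), 0 where there is no reading), "fx", "fy", "cx", "cy" (pixels), "rvec" (rotation vector, rad) and "tvec" (3), from world to camera coordinates, as OpenCV has them. Camera axes: x right, y down, z forward; pixel columns grow to the right and rows downward; lengths in m; the calibration is good to about 2 mm. A picture is of the moment at which its call begins.
- ctrl.job_done(): hands the job in; it is judged then, once.
The state is a dict: "time_s": time; "q": joint angles; "qvel": joint speeds; "joint_efforts": joint torques, N m; "tool_pos": TCP position; "ee_rot": TCP orientation; "contact_force": force on the tool from outside, world axes, zero at the start; "wrist_torque": the same for the moment, N m; "finger_gap": finger opening in m; "finger_force": force on a finger pad.
Only numpy, scipy, OpenCV 4.12 (cv2) and the standard library are available. Lean on these libraries where they do the work, as an engineer would, in place of code of your own. Each camera call takes 0.05 s, during which the arm holds its last target. There are 200 camera calls.

## Working session

There is one attempt and no reset: what is moved stays moved. The work goes in short steps, Python scripts to look and compute and a tool call to move; the robot and the scene stay as the last step left them, time stands still between calls to the robot, and variables do not carry over. Pictures are saved under pics/ and viewed, at most 10 in all, crops included, and the job is handed in when it is done.

Besides the shell and the picture viewer there is one more tool, called after "Emit:" in YAML: its name, and indented under it one key for each argument. step_arm: Moves the arm, as the interface text tells. Its arguments: {"type":"object","properties":{"commands":{"type":"array"},"grip":{"type":"number"},"grip_force":{"type":"number"}},"required":["commands"]}

```bash
mkdir -p pics; cat > h.py <<'E'
import numpy as np, cv2
from workcell import ctrl
def snap(n,tag):
    s=ctrl.snapshot(n); np.savez(f'pics/{tag}.npz',**s); cv2.imwrite(f'pics/{tag}.png',cv2.cvtColor(s['color'],cv2.COLOR_RGB2BGR)); return s
def cloud(s):
    R,_=cv2.Rodrigues(np.array(s['rvec'],float)); v,u=np.mgrid[:420,:560]; z=s['range_z'].astype(float)
    P=np.stack([(u-s['cx'])/s['fx']*z,(v-s['cy'])/s['fy']*z,z],-1)-np.array(s['tvec']).reshape(3)
    P=P@R; P[z==0]=np.nan; return P
E
python3 - <<'E'
from h import *
for n in('side','top'):
    s=snap(n,n+'0'); R,_=cv2.Rodrigues(np.array(s['rvec'],float)); print(n,s['fx'],-R.T@np.array(s['tvec']).reshape(3),R[2])
print(ctrl.sense())
E
```

```text
side 438.0210536177101 [0.08182537 0.62752146 0.92063926] [ 0.41992188 -0.59247521 -0.68748726]
top 466.4931729645908 [ 0.2993849  -0.02552875  1.46683156] [ 0.18360326  0.01113759 -0.98293733]
{'time_s': 0.1, 'q': array([-1.30159775e+00,  1.24463677e-01,  1.65153167e+00,  1.61860668e-05,
        1.36752434e+00, -8.25708181e-02]), 'qvel': array([ 0.00040653, -0.00128707, -0.00318584, -0.00012753, -0.00023275,
        0.00013251]), 'joint_efforts': array([-5.03318770e-04, -4.24929178e+01, -3.66654110e+01, -4.29354088e-05,
        3.99257726e-03,  5.21315513e-06]), 'tool_pos': array([ 0.22381016, -0.6096622 ,  0.23016397]), 'ee_rot': array([-3.09123494e+00, -5.49372478e-01,  2.57103028e-04]), 'contact_force': array([-0.41298365, -0.86760254,  0.21148427]), 'wrist_torque': array([ 0.01759271,  0.04251619, -0.03129767]), 'finger_force': 0.0, 'finger_gap': 0.08533354182212316}
```

View pics/side0.png

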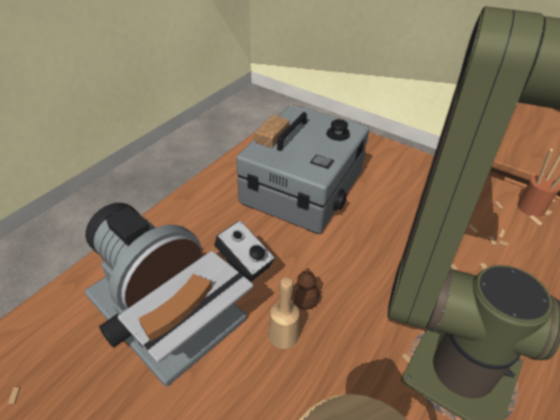

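View pics/top0.png

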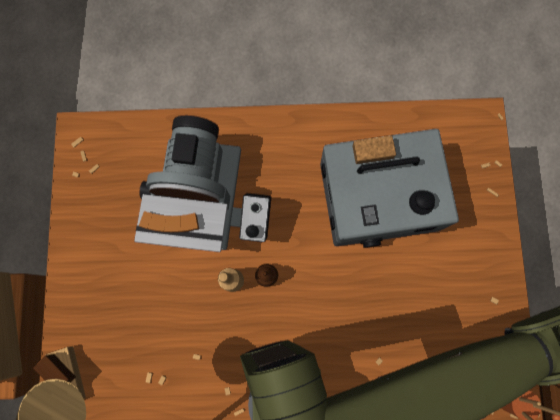

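The top view shows the stop button at about (252,230), the start button at (255,208), the rocker at (370,215) and the shaker at (422,202). The mallet (229,280) and gourd (266,274) stand just on the robot's side of the switch box.

```bash
python3 - <<'E'
from h import *
np.set_printoptions(precision=4,suppress=True)
s=dict(np.load('pics/top0.npz'));P=cloud(s);np.save('pics/P.npy',P)
c=s['color'].astype(int);g=c.sum(2)
def dump(n,u0,u1,v0,v1):
    Q=P[v0:v1,u0:u1].reshape(-1,3);return Q[np.isfinite(Q[:,0])]
for n,b,zr in [('shaker',(405,440,185,220),(.215,.26)),('gourd',(250,285,258,292),(.02,.3)),('mallet',(214,245,262,298),(.02,.3)),('handle',(352,425,150,178),(.21,.25))]:
    Q=dump(n,*b);Q=Q[(Q[:,2]>zr[0])&(Q[:,2]<zr[1])];print(n,len(Q),Q.min(0),Q.max(0),(Q.min(0)+Q.max(0))/2, np.median(Q,0))
# lid plane
m=(P[...,2]>.17)&(P[...,2]<.205); m[:, :300]=0; m[:120]=0;m[260:]=0
pts=P[m][:,:2].astype(np.float32);r=cv2.minAreaRect(pts*1000);print('lid',r,np.median(P[m][:,2]))
# switch box: pixel heights
for (u,v) in [(252,230),(255,208),(370,215),(370,220),(370,208),(422,200)]:print(u,v,P[v,u],c[v,u])
# face fit
Q=P[192:245,240:272].reshape(-1,3);cc=g[192:245,240:272].reshape(-1)
w=Q[(cc>400)&(Q[:,2]>.09)];mu=w.mean(0)
for _ in range(3):
    mu=w.mean(0);U=np.linalg.svd(w-mu,full_matrices=False)[2];n=U[2]*np.sign(U[2][2]);w=w[abs((w-mu)@n)<.004]
print('face',len(w),mu,n,w.min(0),w.max(0), 'tilt',np.arccos(n[2]))
d=(Q-mu)@n
print('rect',cv2.minAreaRect((w[:,:2]*1000).astype(np.float32)))
b=Q[(d>.015)&(d<.045)];print('stop',len(b),(b.min(0)+b.max(0))/2,b.mean(0),d[(d<.045)].max())
# dark rocker
for i in range(195,262,8):print(g[i,355:390:2])
im=cv2.cvtColor(s['color'],cv2.COLOR_RGB2BGR)
a=np.hstack([cv2.resize(im[185:250,225:285],None,fx=6,fy=6,interpolation=2)[:390,:360],cv2.resize(im[185:250,350:450],None,fx=4,fy=6,interpolation=2)]);cv2.imwrite('pics/c1.png',a)
E
```

```text
shaker 292 [ 0.5375 -0.4183  0.2173] [ 0.5889 -0.3673  0.2356] [ 0.5632 -0.3928  0.2265] [ 0.5618 -0.3917  0.229 ]
gourd 427 [0.3487 0.0185 0.0299] [0.4187 0.0858 0.1319] [0.3837 0.0521 0.0809] [0.38   0.0483 0.0595]
mallet 467 [0.3393 0.1259 0.021 ] [0.4034 0.1904 0.21  ] [0.3714 0.1582 0.1155] [0.3678 0.1505 0.1   ]
handle 784 [ 0.6507 -0.389   0.211 ] [ 0.7125 -0.2113  0.2363] [ 0.6816 -0.3002  0.2236] [ 0.6798 -0.2771  0.2268]
lid ((622.3838500976562, -310.73779296875), (284.0836486816406, 342.36688232421875), 6.655227184295654) 0.18888231788592214
252 230 [0.505  0.0838 0.1455] [31 30 31]
255 208 [0.5694 0.0743 0.1437] [29 31 33]
370 215 [ 0.5284 -0.2468  0.1989] [93 94 95]
370 220 [ 0.5142 -0.2457  0.2001] [93 94 95]
370 208 [ 0.5485 -0.2485  0.1963] [100 102 102]
422 200 [ 0.5585 -0.3825  0.2346] [35 35 36]
face 579 [0.5507 0.0798 0.1301] [-0.3365  0.0504  0.9403] [0.4803 0.0388 0.1021] [0.6053 0.1197 0.1523] tilt 0.3472340531964043
rect ((542.8414916992188, 79.212646484375), (70.34278106689453, 118.20953369140625), 81.49659729003906)
stop 149 [0.5046 0.0859 0.14  ] [0.504  0.0847 0.141 ] 0.035175050374214506
[365 361 358 359 359 361 359 362 359 359 363 358 362 356 357 357 351 358]
[368 365 365 365 366 359 359 362 355 351 350 357 358 357 356 357 351 352]
[367 365 366 214 149 304 302 297 301 300 141 228 357 355 356 351 355 353]
[376 373 372 369 149 182 283 284 276 279 280 131 342 355 357 356 354 355]
[372 370 373 375 368 361 363 360 362 364 366 367 359 361 357 356 356 356]
[332 326 314 307 281 268 247 215 188 168 149 138 133 129 130 126 117 118]
[149 154 163  71  52  68  85 142 130  92  63  51  35 140 174 171 169 167]
[305 303 305 301 302 300 304 299 298 299 298 296 295 294 297 296 295 294]
[306 306 305 308 299 295 299 293 290 294 293 295 297 297 300 304 305 304]
```

View pics/c1.png

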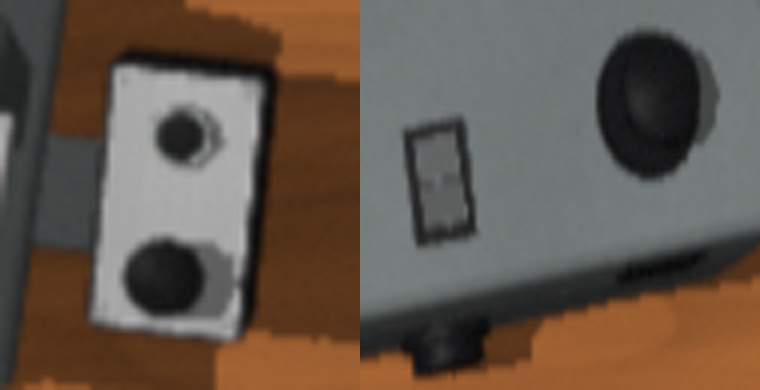

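```bash
python3 - <<'E'
from h import *
np.set_printoptions(precision=4,suppress=True)
P=np.load('pics/P.npy');yaw=-.148;t=.35
X=np.array([np.cos(yaw),np.sin(yaw),0]);Y=np.array([-np.sin(yaw),np.cos(yaw),0])
n=np.cos(t)*np.array([0,0,1])-np.sin(t)*X;U=np.cos(t)*X+np.sin(t)*np.array([0,0,1])
Q=P[192:245,240:272].reshape(-1,3);mu=np.array([.5507,.0798,.1301])
f=(Q-mu)@n;f=Q[abs(f)<.003];off=np.median((f-mu)@n)
L=np.c_[(Q-mu)@U,(Q-mu)@Y,(Q-mu)@n-off]
print('face pts U,Y range',L[abs(L[:,2])<.003].min(0),L[abs(L[:,2])<.003].max(0))
for lo,hi,um in((.018,.04,9),(.005,.013,.06)):
    b=L[(L[:,2]>lo)&(L[:,2]<hi)&((lo>.01)|((L[:,0]>0)&(L[:,0]<.05)&(abs(L[:,1])<.025)))]
    (a,c),r=cv2.minEnclosingCircle((b[:,:2]*1000).astype(np.float32));print(lo,len(b),a,c,r,b[:,2].max(),mu+U*a/1e3+Y*c/1e3+n*(off+.031))
print(n)
E
```

```text
face pts U,Y range [-0.0745 -0.0405 -0.003 ] [0.0592 0.0374 0.003 ]
0.018 149 -41.045265197753906 -1.4256422519683838 20.1650447845459 0.035396533766459126 [0.5019 0.0856 0.1451]
0.005 80 26.561864852905273 -4.192454814910889 25.339534759521484 0.012463365974985641 [0.5643 0.0735 0.1682]
[-0.3391  0.0506  0.9394]
```

Emit:
step_arm:
  commands:
    - {"offset": [0, 0, 0.06], "dr": [0, 0, 0]}
    - {"offset": [0, 0, 0.12], "dr": [0, 0, 0]}
    - {"offset": [0, 0, 0.18], "dr": [0, 0, 0]}
    - {"offset": [0, 0, 0.22], "dr": [0, 0, 0]}
    - {"offset": [0, 0, 0.22], "dr": [0, 0, 0]}
  grip: 0

```text
time_s: 0.72
tool_pos: [0.2242, -0.6109, 0.4565]
ee_rot: [3.085, 0.548, 0.001]
contact_force: [-0.4, -0.5, 1.0]
finger_gap: 0.0001
finger_force: 0.0
```

Emit:
step_arm:
  commands:
    - {"offset": [0.017, 0.057, 0], "dr": [0, 0, 0]}
    - {"offset": [0.034, 0.114, 0], "dr": [0, 0, 0]}
    - {"offset": [0.051, 0.171, 0], "dr": [0, 0, 0]}
    - {"offset": [0.068, 0.228, 0], "dr": [0, 0, 0]}
    - {"offset": [0.085, 0.285, 0], "dr": [0, 0, 0]}
    - {"offset": [0.102, 0.342, 0], "dr": [0, 0, 0]}
    - {"offset": [0.119, 0.399, 0], "dr": [-0.01, -0.07, 0]}
    - {"offset": [0.136, 0.456, 0], "dr": [-0.02, -0.14, 0]}
    - {"offset": [0.153, 0.513, 0], "dr": [-0.03, -0.21, 0]}
    - {"offset": [0.17, 0.57, 0], "dr": [-0.04, -0.28, 0]}
    - {"offset": [0.187, 0.627, -0.03], "dr": [-0.052, -0.346, 0]}
    - {"offset": [0.204, 0.684, -0.06], "dr": [-0.052, -0.346, 0]}
    - {"offset": [0.21, 0.706, -0.1], "dr": [-0.052, -0.346, 0]}
    - {"offset": [0.21, 0.706, -0.118], "dr": [-0.052, -0.346, 0]}
    - {"offset": [0.21, 0.706, -0.118], "dr": [-0.052, -0.346, 0]}
    - {"offset": [0.21, 0.706, -0.118], "dr": [-0.052, -0.346, 0]}

```text
time_s: 2.72
tool_pos: [0.4345, 0.0948, 0.335]
ee_rot: [2.942, 0.52, 0.504]
contact_force: [-0.6, 0.3, 0.2]
finger_gap: -0.0003
finger_force: 0.0
```

```bash
python3 - <<'E'
from h import *
from scipy.spatial.transform import Rotation as R
np.set_printoptions(precision=4,suppress=True)
s=ctrl.sense();T=s['tool_pos'];print(s['time_s'],T,R.from_rotvec(s['ee_rot']).as_matrix()[:,2],s['contact_force'],s['q'])
n=np.array([-.3391,.0506,.9394]);d=np.array([.502,.0856,.145])-T;print(d,-d@n,d+n*(-d@n))
E
```

```text
2.725 [0.4345 0.0948 0.335 ] [ 0.3412 -0.0515 -0.9386] [-0.5744  0.2796  0.2178] [ 0.1592 -0.6153  2.1155 -0.109   1.306   1.391 ]
[ 0.0675 -0.0092 -0.19  ] 0.20184431944682837 [-0.0009  0.001  -0.0004]
```

Emit:
step_arm:
  commands:
    - {"offset": [0.017, -0.002, -0.047], "dr": [0, 0, 0]}
    - {"offset": [0.034, -0.004, -0.094], "dr": [0, 0, 0]}
    - {"offset": [0.051, -0.007, -0.141], "dr": [0, 0, 0]}
    - {"offset": [0.063, -0.009, -0.175], "dr": [0, 0, 0]}
    - {"offset": [0.063, -0.009, -0.175], "dr": [0, 0, 0]}
    - {"offset": [0.063, -0.009, -0.175], "dr": [0, 0, 0]}

```text
time_s: 3.48
tool_pos: [0.4984, 0.0863, 0.1612]
ee_rot: [2.941, 0.521, 0.506]
contact_force: [0.4, 0.6, 0.1]
finger_gap: 0.0
finger_force: 0.0
```

```bash
python3 - <<'E'
from h import *
s=snap('side','s1');i=cv2.imread('pics/s1.png');cv2.imwrite('pics/s1c.png',cv2.resize(i[180:380,180:360],None,fx=3,fy=3))
E
```

```text
(no output)
```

View pics/s1c.png

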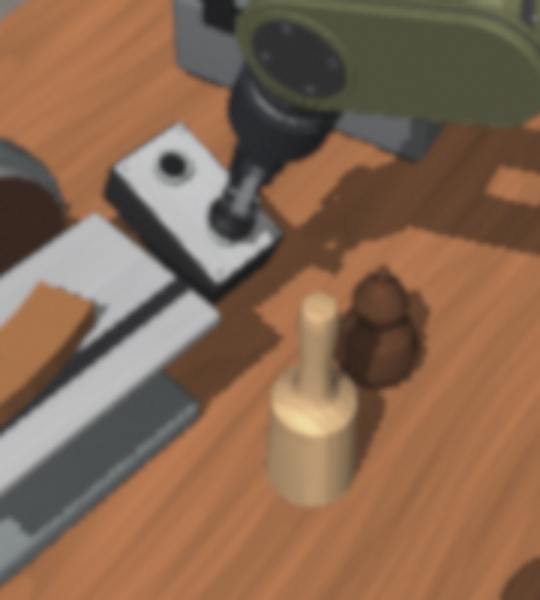

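The closed fingertips sit right over the stop button (crop 232,218), clear of the start button (172,165), the mallet and the gourd.

Emit:
step_arm:
  commands:
    - {"offset": [0.0017, -0.0003, -0.0047], "dr": [0, 0, 0]}
    - {"offset": [0.0034, -0.0005, -0.0094], "dr": [0, 0, 0]}
    - {"offset": [0.0051, -0.0008, -0.0141], "dr": [0, 0, 0]}
    - {"offset": [0.006, -0.0009, -0.0165], "dr": [0, 0, 0]}
    - {"offset": [0.006, -0.0009, -0.0165], "dr": [0, 0, 0]}

```text
time_s: 4.15
tool_pos: [0.5031, 0.086, 0.142]
ee_rot: [2.943, 0.523, 0.501]
contact_force: [-2.2, 0.9, 2.6]
finger_gap: 0.0005
finger_force: 1.6
```

Emit:
step_arm:
  commands:
    - {"offset": [0.0007, -0.0001, -0.0019], "dr": [0, 0, 0]}
    - {"offset": [0.0014, -0.0002, -0.0038], "dr": [0, 0, 0]}
    - {"offset": [0.0014, -0.0002, -0.0038], "dr": [0, 0, 0]}

```text
time_s: 4.53
tool_pos: [0.5045, 0.0858, 0.1382]
ee_rot: [2.943, 0.523, 0.501]
contact_force: [-2.6, 0.5, 4.5]
finger_gap: 0.0001
finger_force: 2.0
```

Emit:
step_arm:
  commands:
    - {"offset": [0.0007, -0.0001, -0.0019], "dr": [0, 0, 0]}
    - {"offset": [0.0014, -0.0002, -0.0038], "dr": [0, 0, 0]}
    - {"offset": [0.0014, -0.0002, -0.0038], "dr": [0, 0, 0]}

```text
time_s: 4.9
tool_pos: [0.5054, 0.0857, 0.1369]
ee_rot: [2.943, 0.523, 0.498]
contact_force: [-19.7, 0.8, 22.4]
finger_gap: -0.0001
finger_force: 14.6
```

Emit:
step_arm:
  commands:
    - {"offset": [0, 0, 0], "dr": [0, 0, 0]}
    - {"offset": [-0.017, 0.002, 0.047], "dr": [0, 0, 0]}
    - {"offset": [-0.034, 0.004, 0.094], "dr": [0, 0, 0]}
    - {"offset": [-0.051, 0.007, 0.141], "dr": [0, 0, 0]}
    - {"offset": [-0.063, 0.007, 0.2], "dr": [0, 0, 0]}
    - {"offset": [-0.063, -0.054, 0.21], "dr": [0, 0, 0]}
    - {"offset": [-0.063, -0.114, 0.21], "dr": [0, 0, 0]}
    - {"offset": [-0.063, -0.174, 0.21], "dr": [0.01, 0.07, 0]}
    - {"offset": [-0.063, -0.234, 0.21], "dr": [0.03, 0.21, 0]}
    - {"offset": [-0.04, -0.28, 0.21], "dr": [0.052, 0.346, 0]}
    - {"offset": [-0.02, -0.32, 0.2], "dr": [0.052, 0.346, 0]}
    - {"offset": [0.008, -0.334, 0.2], "dr": [0.052, 0.346, 0]}
    - {"offset": [0.008, -0.334, 0.16], "dr": [0.052, 0.346, 0]}
    - {"offset": [0.008, -0.334, 0.16], "dr": [0.052, 0.346, 0]}

```text
time_s: 6.65
tool_pos: [0.5121, -0.2478, 0.289]
ee_rot: [-3.087, -0.548, 0.011]
contact_force: [0.2, 0.0, -0.9]
finger_gap: 0.0003
finger_force: 0.0
```

```bash
python3 - <<'E'
from h import *
from scipy.spatial.transform import Rotation as R
np.set_printoptions(precision=4,suppress=True)
yaw=-.148;t=.35
X=np.array([np.cos(yaw),np.sin(yaw),0]);Y=np.array([-np.sin(yaw),np.cos(yaw),0])
n=np.cos(t)*np.array([0,0,1])-np.sin(t)*X;U=np.cos(t)*X+np.sin(t)*np.array([0,0,1]);mu=np.array([.5507,.0798,.1301])
snap('top','top2');snap('side','s2')
for k in('top0','top2','side0','s2'):
    s=dict(np.load(f'pics/{k}.npz'));L=(cloud(s)-mu);L=np.stack([L@U,L@Y,L@n],-1)
    m=np.hypot(L[...,0]+.041,L[...,1]+.0014)<.012; f=(np.abs(L[...,0])<.01)&(np.abs(L[...,1])<.03)&(np.abs(L[...,2])<.02)
    m&=(np.abs(L[...,2])<.06)
    r=np.hypot(L[...,0]-.0266,L[...,1]+.0042)<.008;r&=np.abs(L[...,2])<.03
    print(k,m.sum(),np.median(L[m][:,2])-np.median(L[f][:,2]),f.sum(),'start',np.median(L[r][:,2])-np.median(L[f][:,2]))
s=ctrl.sense();print(s['time_s'],s['tool_pos'],R.from_rotvec(s['ee_rot']).as_matrix()[:,2],s['contact_force'])
E
```

```text
top0 54 0.026968436451211063 136 start 0.006634394491944023
top2 54 0.02090632780872944 132 start 0.007637398267348766
side0 73 0.028230347433452513 181 start 0.00768299775510794
s2 71 0.020040432701343366 180 start 0.008182203398711315
6.75 [ 0.5136 -0.2484  0.2939] [-0.0009  0.0005 -1.    ] [-0.5718 -0.0184  0.2576]
```

```bash
python3 - <<'E'
from h import *
n=np.array([-.3391,.0506,.9394])
for a,b in(('top0','top2'),('side0','s2')):
    A=dict(np.load(f'pics/{a}.npz'));B=dict(np.load(f'pics/{b}.npz'));P=cloud(A);D=(cloud(B)-P)@n
    L=P-np.array([.502,.0856,.141]);m=np.linalg.norm(L,axis=-1)<.014
    f=(np.linalg.norm(P-np.array([.5507,.0798,.1301]),axis=-1)<.02)
    print(m.sum(),np.median(D[m]),D[m].mean(),D[m].std(),np.median(D[f]),D[f].std())
E
```

```text
71 -0.007229413747469919 -0.006921983385829025 0.003376465735947226 nan nan
97 nan nan nan nan nan
```

Emit:
step_arm:
  commands:
    - {"offset": [0, 0, -0.04], "dr": [0, 0, 0]}
    - {"offset": [0, 0, -0.075], "dr": [0, 0, 0]}
    - {"offset": [0, 0, -0.082], "dr": [0, 0, 0]}
    - {"offset": [0, 0, -0.086], "dr": [0, 0, 0]}
    - {"offset": [0, 0, -0.089], "dr": [0, 0, 0]}
    - {"offset": [0, 0, -0.089], "dr": [0, 0, 0]}

```text
time_s: 7.5
tool_pos: [0.5143, -0.2488, 0.2065]
ee_rot: [3.092, 0.55, 0.002]
contact_force: [0.4, -0.1, 0.2]
finger_gap: -0.0001
finger_force: 0.0
```

Emit:
step_arm:
  commands:
    - {"offset": [0, 0, -0.002], "dr": [0, 0, 0]}
    - {"offset": [0, 0, -0.004], "dr": [0, 0, 0]}
    - {"offset": [0, 0, -0.004], "dr": [0, 0, 0]}

```text
time_s: 7.88
tool_pos: [0.5139, -0.2487, 0.2019]
ee_rot: [3.092, 0.55, 0.001]
contact_force: [-1.7, -0.3, 2.5]
finger_gap: -0.0001
finger_force: 1.7
```

Emit:
step_arm:
  commands:
    - {"offset": [0, 0, -0.0015], "dr": [0, 0, 0]}
    - {"offset": [0, 0, -0.003], "dr": [0, 0, 0]}
    - {"offset": [0, 0, -0.003], "dr": [0, 0, 0]}

```text
time_s: 8.25
tool_pos: [0.5135, -0.2487, 0.1982]
ee_rot: [3.093, 0.549, -0.001]
contact_force: [-1.8, -0.8, 3.4]
finger_gap: 0.0004
finger_force: 2.0
```

Emit:
step_arm:
  commands:
    - {"offset": [0, 0, -0.0015], "dr": [0, 0, 0]}
    - {"offset": [0, 0, -0.003], "dr": [0, 0, 0]}
    - {"offset": [0, 0, -0.003], "dr": [0, 0, 0]}

```text
time_s: 8.62
tool_pos: [0.5136, -0.2487, 0.1965]
ee_rot: [3.093, 0.55, -0.001]
contact_force: [-6.1, 0.5, 9.1]
finger_gap: -0.0001
finger_force: 4.7
```

Emit:
step_arm:
  commands:
    - {"offset": [0, 0, -0.001], "dr": [0, 0, 0]}
    - {"offset": [0, 0, -0.002], "dr": [0, 0, 0]}
    - {"offset": [0, 0, -0.002], "dr": [0, 0, 0]}

```text
time_s: 9.0
tool_pos: [0.5137, -0.2488, 0.1964]
ee_rot: [3.092, 0.55, -0.0]
contact_force: [-10.4, 1.5, 16.4]
finger_gap: -0.0
finger_force: 8.2
```

Emit:
step_arm:
  commands:
    - {"offset": [0, 0, 0.05], "dr": [0, 0, 0]}
    - {"offset": [0, 0, 0.09], "dr": [0, 0, 0]}
    - {"offset": [0.017, -0.05, 0.09], "dr": [0, 0, 0]}
    - {"offset": [0.034, -0.1, 0.09], "dr": [0, 0, 0]}
    - {"offset": [0.049, -0.144, 0.09], "dr": [0, 0, 0]}
    - {"offset": [0.049, -0.144, 0.06], "dr": [0, 0, 0]}
    - {"offset": [0.049, -0.144, 0.06], "dr": [0, 0, 0]}

```text
time_s: 9.88
tool_pos: [0.5617, -0.3915, 0.2481]
ee_rot: [-3.087, -0.548, 0.006]
contact_force: [-0.3, 1.5, -0.9]
finger_gap: -0.0
finger_force: 0.0
```

```bash
python3 - <<'E'
from h import *
np.set_printoptions(precision=4,suppress=True)
print(ctrl.sense()['tool_pos'])
s=snap('side','s3');i=cv2.imread('pics/s3.png');cv2.imwrite('pics/s3c.png',cv2.resize(i[90:230,220:400],None,fx=4,fy=4))
for k in('side0','s3'):
    P=cloud(dict(np.load(f'pics/{k}.npz')));
    for p in((.5134,-.2479),(.545,-.2442)):
        m=np.hypot(P[...,0]-p[0],P[...,1]-p[1])<.008;print(k,p,m.sum(),np.median(P[m][:,2]))
E
```

```text
[ 0.5617 -0.3915  0.2481]
side0 (0.5134, -0.2479) 22 0.20093923263752783
side0 (0.545, -0.2442) 13 0.19724418999607202
s3 (0.5134, -0.2479) 18 0.19780465194804642
s3 (0.545, -0.2442) 17 0.20235240324959125
```

View pics/s3c.png

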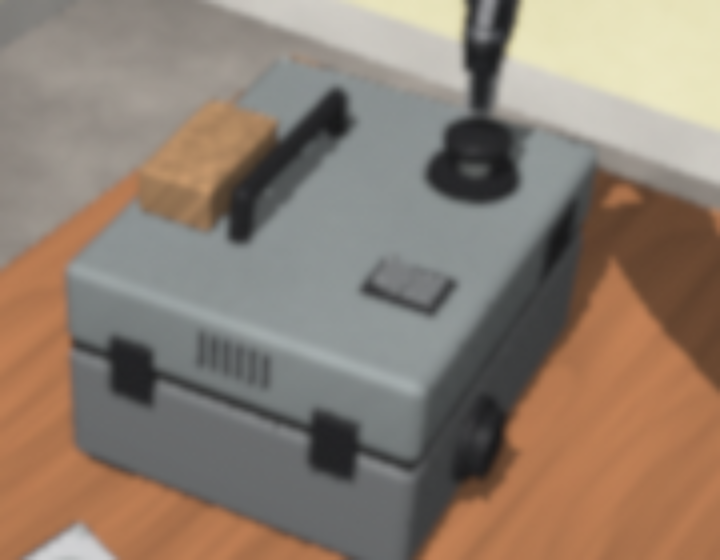

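The rocker (crop 410,283) is now tipped with its far end up, and the fingertips are above the shaker knob (480,130).

Emit:
step_arm:
  commands:
    - {"offset": [0, 0, -0.006], "dr": [0, 0, 0]}
    - {"offset": [0, 0, -0.012], "dr": [0, 0, 0]}
    - {"offset": [0, 0, -0.017], "dr": [0, 0, 0]}
    - {"offset": [0, 0, -0.021], "dr": [0, 0, 0]}
    - {"offset": [0, 0, -0.025], "dr": [0, 0, 0]}
    - {"offset": [0, 0, -0.029], "dr": [0, 0, 0]}
    - {"offset": [0, 0, -0.029], "dr": [0, 0, 0]}

```text
time_s: 10.8
tool_pos: [0.5629, -0.3924, 0.2258]
ee_rot: [3.093, 0.55, 0.001]
contact_force: [-1.6, 2.8, 6.1]
finger_gap: 0.0001
finger_force: 3.5
```

Emit:
step_arm:
  commands:
    - {"offset": [0, 0, -0.002], "dr": [0, 0, 0]}
    - {"offset": [0, 0, -0.004], "dr": [0, 0, 0]}
    - {"offset": [0, 0, -0.004], "dr": [0, 0, 0]}

```text
time_s: 11.18
tool_pos: [0.5629, -0.3925, 0.2226]
ee_rot: [3.092, 0.55, 0.001]
contact_force: [-3.4, 3.2, 8.4]
finger_gap: 0.0002
finger_force: 4.3
```

Emit:
step_arm:
  commands:
    - {"offset": [0, 0, -0.002], "dr": [0, 0, 0]}
    - {"offset": [0, 0, -0.004], "dr": [0, 0, 0]}
    - {"offset": [0, 0, -0.006], "dr": [0, 0, 0]}
    - {"offset": [0, 0, -0.006], "dr": [0, 0, 0]}

```text
time_s: 11.68
tool_pos: [0.563, -0.3925, 0.2174]
ee_rot: [3.092, 0.55, 0.002]
contact_force: [-3.4, 4.0, 11.2]
finger_gap: 0.0
finger_force: 5.5
```

Emit:
step_arm:
  commands:
    - {"offset": [0, 0, -0.001], "dr": [0, 0, 0]}
    - {"offset": [0, 0, -0.002], "dr": [0, 0, 0]}
    - {"offset": [0, 0, -0.002], "dr": [0, 0, 0]}

```text
time_s: 12.05
tool_pos: [0.563, -0.3925, 0.2167]
ee_rot: [3.092, 0.55, 0.002]
contact_force: [-6.5, 5.1, 13.5]
finger_gap: 0.0003
finger_force: 6.9
```

Emit:
step_arm:
  commands:
    - {"offset": [0, 0, -0.001], "dr": [0, 0, 0]}
    - {"offset": [0, 0, -0.003], "dr": [0, 0, 0]}
    - {"offset": [0, 0, -0.003], "dr": [0, 0, 0]}

```text
time_s: 12.42
tool_pos: [0.5631, -0.3927, 0.2165]
ee_rot: [3.091, 0.55, 0.003]
contact_force: [-9.8, 7.3, 21.5]
finger_gap: 0.0003
finger_force: 11.1
```

Emit:
step_arm:
  commands:
    - {"offset": [0, 0, 0.01], "dr": [0, 0, 0]}
    - {"offset": [0, 0, 0.025], "dr": [0, 0, 0]}
    - {"offset": [0, 0, 0.08], "dr": [0, 0, 0]}
    - {"offset": [0, 0, 0.14], "dr": [0, 0, 0]}
    - {"offset": [-0.03, 0, 0.18], "dr": [0, 0, 0]}
    - {"offset": [-0.08, 0, 0.19], "dr": [0, 0, 0]}
    - {"offset": [-0.12, -0.02, 0.19], "dr": [0, 0, 0]}
    - {"offset": [-0.12, -0.02, 0.19], "dr": [0, 0, 0]}
    - {"offset": [-0.12, -0.02, 0.19], "dr": [0, 0, 0]}

```text
time_s: 13.55
tool_pos: [0.4429, -0.4125, 0.3988]
ee_rot: [-3.093, -0.549, -0.0]
contact_force: [-0.8, -0.3, 0.3]
finger_gap: 0.0001
finger_force: 0.0
```

```bash
python3 - <<'E'
from h import *
np.set_printoptions(precision=4,suppress=True)
snap('side','s4')
for k in('side0','s4'):
    P=cloud(dict(np.load(f'pics/{k}.npz')))
    for nm,p in(('rn',(.5134,-.2479)),('rf',(.545,-.2442)),('shaker',(.5625,-.3925)),('stop',(.502,.0856)),('gourd',(.384,.05)),('mallet',(.371,.155)),('blank',(.53,.3)),):
        m=np.hypot(P[...,0]-p[0],P[...,1]-p[1])<.008;print(k,nm,m.sum(),np.median(P[m][:,2]) if m.any() else 0)
E
```

```text
side0 rn 22 0.20093923263752783
side0 rf 13 0.19724418999607202
side0 shaker 17 0.2323314783396635
side0 stop 65 0.14109571594690046
side0 gourd 30 0.12269791822740493
side0 mallet 35 0.20669023841592227
side0 blank 50 0.1788895060575315
s4 rn 15 0.19786391490610492
s4 rf 16 0.20086611179137237
s4 shaker 14 0.2332666837999203
s4 stop 65 0.13285295565473235
s4 gourd 34 0.12016139867907108
s4 mallet 36 0.20625670354361292
s4 blank 51 0.17871947832161594
```

View pics/s4.png

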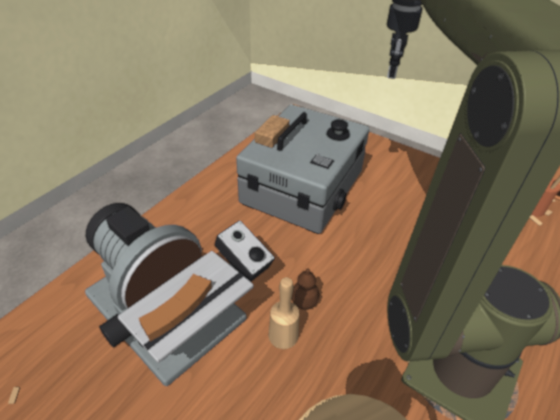

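The stop button (258,254) is in, the rocker (321,161) is off and the shaker (339,128) is back up. The mallet, gourd, blank and block have not moved, and the arm is clear of everything.

```bash
python3 -c "
from workcell import ctrl
print(ctrl.job_done())"
```

```text
the job is handed in; nothing more can be done
None
```

I pressed the stop button in, tipped the rocker to off, then pressed the filter shaker fully down and let it spring back; the final picture showed all three as required and nothing loose moved, and I handed the job in at about 14 s of the 51 s limit (no verdict was returned).

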